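Put the gas burner back together

TASK

Put the stripped gas burner back together: slide the big burner head, too wide to pick up, across from the wooden board onto the middle of the bare round base plate, keeping it flat and not lifting it. Then lay the medium cap centred on the head, and after that the small cap centred on the medium cap, setting each down gently rather than dropping it. Leave the other kitchenware where it is.

Things in the scene. Friction and masses are not known exactly. Their poses are not given: they have to be found in the camera images.
- seat (a point): Centre of the flat top of the bare burner base: fixed round steel plate, 150 mm diameter, top 22 mm above the worktop. x along the hob, y towards the wooden board, z up. Not part of the job: the hob's complete second burner, 74 mm high with pan supports, 235 mm further along x (and -30 mm in y); two dials, 25 mm high, at x -100 mm, y -75 and -118 mm.
- board: Fixed wooden board on which the washed head dries, 220 mm (x) by 180 mm (y) by 24 mm thick; origin at the centre of its underside. Its -y edge runs 8 to 18 mm from the rim of the base plate, and its top is 2 mm higher than the plate's.
- head: Burner head: loose aluminium disc with flame ports round its rim, 104 mm in diameter, 16 mm thick, about 0.28 kg, lying flat on the board. Origin at the centre of its underside, z up.
- cap_mid: Medium burner cap: loose plain dark steel disc, 64 mm in diameter, 14 mm thick, about 0.14 kg, lying on the worktop. Origin at the centre of its underside, z up.
- cap_small: Small burner cap: loose plain dark steel disc, 36 mm in diameter, 12 mm thick, about 0.05 kg, lying on the worktop. Origin at the centre of its underside, z up.
- coaster: Cork coaster, 72 mm in diameter, 9 mm thick; not part of the job. Origin at the centre of its underside.
- pinch_bowl: Small white ceramic bowl, 64 mm across, 28 mm high; not part of the job. Origin at the centre of its underside.
- canister: Closed aluminium tea canister, 75 mm in diameter, 120 mm high; not part of the job. Origin at the centre of its underside.
- funnel: Yellow plastic funnel standing mouth down, 104 mm across, 100 mm high; not part of the job. Origin at the centre of its mouth, on the worktop.
- spoon: Wooden spoon lying on the worktop, 280 mm long; not part of the job. Origin near the middle of its length, handle to -x.
Not all that is in view belongs to the job. Of the things shaped like the head, the aluminium one is meant. Leave any white look-alike of the cap_mid alone.

How it is judged (in metres and radians):
On the way, in this order (a step that is already met when the one before it is completed fails the run):
1. the head lies flat and centred on the base plate, let go (horizontal distance between head and seat below 0.008 m and z of head in the frame of seat between -0.003 and 0.003 m and angle between head's own z axis and vertical below 0.08 rad and linear speed of head below 0.03 m/s and contact force between the fingers and head below 0.05 N), for 0.2 s.
2. the medium cap lies flat and centred on the head, let go (all of step 1 and horizontal distance between cap_mid and head below 0.007 m and z of cap_mid in the frame of head between 0.013 and 0.019 m and angle between cap_mid's own z axis and vertical below 0.08 rad and linear speed of cap_mid below 0.03 m/s and contact force between the fingers and cap_mid below 0.05 N), for 0.2 s.
3. the small cap lies flat and centred on the medium cap, let go (all of step 2 and horizontal distance between cap_small and cap_mid below 0.007 m and z of cap_small in the frame of cap_mid between 0.011 and 0.017 m and angle between cap_small's own z axis and vertical below 0.08 rad and linear speed of cap_small below 0.03 m/s and contact force between the fingers and cap_small below 0.05 N), for 0.2 s.
At the end, for the whole second after the job is handed in: The head lies flat on the base plate with its centre within 8 mm of the plate's centre; the medium cap lies flat on the head, centres within 7 mm; the small cap lies flat on the medium cap, centres within 7 mm; all three at rest and let go (all of step 3); the robot touches nothing.
It fails at once if the head is lifted (its underside more than 50 mm above the worktop) or tipped by more than 0.25 rad (height (world z) of head above 0.05 m or angle between head's own z axis and vertical above 0.25 rad).
It fails at once if a cap is dropped or thrown (moves faster than 0.5 m/s, as after a fall of 13 mm, with no finger on it) ((contact force between the fingers and cap_mid below 0.01 N and linear speed of cap_mid above 0.5 m/s) or (contact force between the fingers and cap_small below 0.01 N and linear speed of cap_small above 0.5 m/s)).
It fails at once if other kitchenware is moved by more than 30 mm (distance of any of coaster, pinch_bowl, canister, funnel, spoon from where it was at the start of the episode above 0.03 m).
It also fails if it takes over 72 s, if anything falls off the work surface, if the arm or the gripper's body presses on something with over 40 N, if the wrist force passes 120 N, or if a joint passes its speed limit or range.

ROBOT

A 6-joint arm with a two-finger parallel gripper is mounted at the origin on the work surface. World frame = base frame: x ahead of the robot, y to its left, z up, the work surface at z = 0. Lengths are in mm, angles in rad, forces in N, time in s.
With the tool pointing down it reaches from about 375 to 900 mm from the base axis. Payload 3.1 kg.
Tool frame: the origin (TCP) lies midway between the tips of the shut fingers; the grasp point (between the pads) lies 19 mm behind it; z points along the fingers, y is the line along which they close (so a half turn about z gives the same grasp; the last joint's range is limited). The gripper opens to 87 mm and grips with 3 to 60 N. Pads are 19 mm wide; open, the fingers measure 117 mm over their backs; the gripper's body (75 mm by 190 mm) begins 51 mm behind the grasp point.
Start: joints at [1.131, 0.527, 1.433, -0, 1.181, -0.178], TCP at [161.118, 603.852, 222.548] pointing down, gripper open.
Joint ranges: [-3.08, 3.08], [-0.75, 2.2], [0.22, 2.44], [-1.43, 4.57], [0, 2.65], [-2.85, 2.85]. Speed limits (rad/s): [2.79, 2.79, 3.14, 3.14, 3.14, 3.14].

INTERFACE

Orientations are given as a rotation vector (axis times angle).
In Python, from rig import ctrl, cams gives the robot as it stands.
- The arm moves only by the tool jog_arm, never from a script. Its argument "targets" is a list of rows, each a list of 6 numbers: the shift along the tool's x, y, z in m, then the turn, a rotation vector about the tool's x, y, z in degrees. A call has 1 to 12 rows; each row shifts and turns the commanded pose from where the row before left it, along the tool's axes as they then stand; what a row does not reach is not made up. A row lasts 1/10 s, in which the tool goes at most 50 mm and 8.59 degrees, less where a joint would pass 70% of its speed; a pose out of reach is approached as far as the arm can. A call is refused whole if a number of a shift passes 0.05 or a number of a turn 8.59, either way. A call with a gripper value outside its range is refused whole. "hand" is the finger opening in m, from 0 to 0.087, set as the call begins (left out, the last holds). The fingers move at their own pace and stop on an object; "squeeze" is the grip in N (left out, the last holds). Time passes only in rows, so rows that do not move let the fingers close. It gives the time, the measured TCP pose, the force, the opening and the grip force at its end, in the units of the state.
- ctrl.state(): the state, without advancing time (a new reading comes with each control period).
- cams.capture(name): name is "side" or "top"; returns a dict with "color" (384x512x3 uint8, red, green, blue), "depth" (384x512 float32, mm along the optical axis (not along the pixel's ray), 0 where there is no reading), "fx", "fy", "cx", "cy" (pixels), "rvec" (rotation vector, rad) and "tvec" (3), from world to camera coordinates, as OpenCV has them. Camera axes: x right, y down, z forward; pixel columns grow to the right and rows downward; lengths in mm; the calibration is good to about 2 mm. A picture is of the moment at which its call begins.
- ctrl.close_job(): hands the job in; it is judged then, once.
The state is a dict: "clock": time; "joint_positions": joint angles; "qd": joint speeds; "effort": joint torques, N m; "tcp_pos": TCP position; "ee_rot": TCP orientation; "contact_force": force on the tool from outside, world axes, zero at the start; "moment": the same for the moment, N m; "opening": opening from 0.0 (shut) to 1.0 (fully open); "gripper_force": force on a finger pad.
Only numpy, scipy, OpenCV 4.12 (cv2) and the standard library are available. Lean on these libraries where they do the work, as an engineer would, in place of code of your own. Each camera call takes 0.05 s, during which the arm holds its last target. There are 200 camera calls.

## Working session

There is one attempt and no reset: what is moved stays moved. The work goes in short steps, Python scripts to look and compute and a tool call to move; the robot and the scene stay as the last step left them, time stands still between calls to the robot, and variables do not carry over. Pictures are saved under pics/ and viewed, at most 10 in all, crops included, and the job is handed in when it is done.

Besides the shell and the picture viewer there is one more tool, called after "Emit:" by a JSON object that holds its "name" and its "arguments". jog_arm: Moves the arm, as the interface text tells. Its arguments: {"type":"object","properties":{"targets":{"type":"array"},"hand":{"type":"number"},"squeeze":{"type":"number"}},"required":["targets"]}

```bash
mkdir -p pics; ls; cat > h.py <<'E'
import numpy as np,cv2
from rig import ctrl,cams
def cap(n,fn=None):
    c=cams.capture(n); 
    if fn: cv2.imwrite(fn,c["color"][:,:,::-1])
    R=cv2.Rodrigues(np.array(c["rvec"],float))[0];t=np.array(c["tvec"],float).reshape(3)
    v,u=np.mgrid[:384,:512]; d=c["depth"]
    P=np.stack([(u-c["cx"])/c["fx"]*d,(v-c["cy"])/c["fy"]*d,d],-1)
    c["W"]=(P-t)@R; c["W"][d==0]=np.nan; c["R"]=R;c["t"]=t
    return c
E
python3 - <<'E'
from h import *
for n in("top","side"):
    c=cap(n,f"pics/{n}0.png"); np.savez(f"{n}0.npz",**{k:c[k] for k in c}); print(n,c["fx"],-c["R"].T@c["t"])
print(ctrl.state())
E
```

```text
pics
top 381.4902587904133 [ 400.9823379   -13.80121278 1552.92286277]
side 350.97502555977917 [245.36153997 683.7649747  867.68151846]
{'clock': 0.1, 'joint_positions': array([ 1.13152072e+00,  5.28361031e-01,  1.43374656e+00, -1.57245237e-05,
        1.18139331e+00, -1.78496492e-01]), 'qd': array([-0.00036955, -0.00224513, -0.00512027, -0.00075734, -0.00011178,
        0.00013426]), 'effort': array([-3.74565043e-04, -4.40985310e+01, -1.77150875e+01,  6.34739385e-02,
        5.34393196e-02, -5.22550135e-05]), 'tcp_pos': array([160.84204716, 603.28457785, 221.6857443 ]), 'ee_rot': array([-4.08388040e-01, -3.11436316e+00,  2.86202445e-03]), 'contact_force': array([-1.23054043, -0.3657251 ,  0.19128082]), 'moment': array([ 0.04628437, -0.00156537, -0.02533047]), 'gripper_force': 0.0, 'opening': 0.9970382501077769}
```

View pics/top0.png

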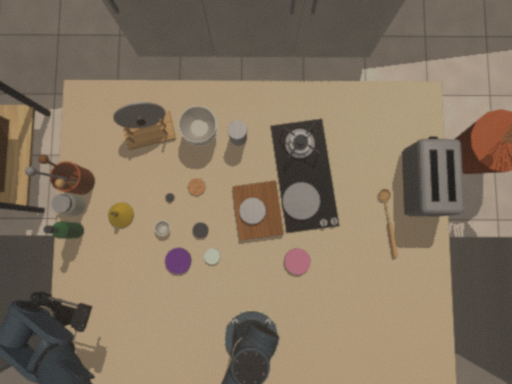

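View pics/side0.png

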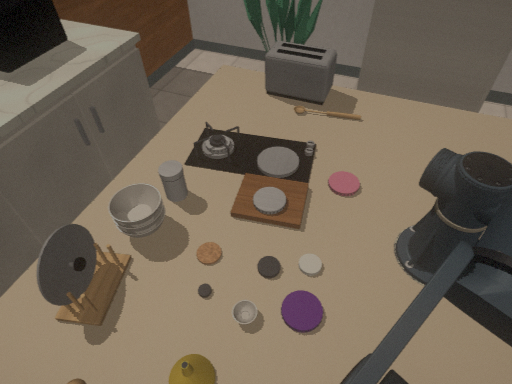

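Top view: head at px (252,211) on the board, base plate (301,201), cap_mid dark disc (201,230), cap_small (170,198), white decoy (212,257), bowl (162,229), coaster (197,187). The side view shows the same layout: head (270,201), plate (278,161), cap_mid (269,267), cap_small (205,290).

```bash
cat >> h.py <<'E'
def ortho(c,z,x0,y0,half=90,s=2):
    # s px per mm, rows=+x down->, cols=+y
    g=np.arange(-half,half+1e-6,1/s); X,Y=np.meshgrid(x0+g,y0+g,indexing="ij")
    Q=np.stack([X,Y,np.full_like(X,z)],-1)@c["R"].T+c["t"]
    return cv2.remap(c["color"],(Q[...,0]/Q[...,2]*c["fx"]+c["cx"]).astype(np.float32),(Q[...,1]/Q[...,2]*c["fy"]+c["cy"]).astype(np.float32),cv2.INTER_CUBIC)
def disc(c,z,x0,y0,r,half=20,s=2):
    """centre maximising mean radial gradient of a circle radius r on plane z"""
    H=r+half+15
    im=cv2.GaussianBlur(ortho(c,z,x0,y0,H,s),(0,0),2).astype(float)
    a=np.linspace(0,2*np.pi,120,endpoint=False); best=[]
    def ring(cx,cy,rr): 
        return cv2.remap(im.astype(np.float32),((cy+H+rr*np.sin(a))*s).astype(np.float32)[None],((cx+H+rr*np.cos(a))*s).astype(np.float32)[None],cv2.INTER_LINEAR)[0]
    g=np.arange(-half,half+.1,1.)
    f=lambda x,y:np.linalg.norm(np.median(ring(x,y,r+2.5)-ring(x,y,r-2.5),axis=0))
    def f(x,y):
        d=ring(x,y,r+2.5)-ring(x,y,r-2.5); m=np.median(d,0); m/=np.linalg.norm(m)+1e-9
        return np.clip(d@m,0,60).mean()
    S=np.array([[f(x,y) for y in g] for x in g]); i=np.unravel_index(S.argmax(),S.shape)
    w=S*(S>.93*S.max()); gx,gy=np.meshgrid(g,g,indexing="ij"); w=np.where(w>0,S-.93*S.max(),0)*(np.hypot(gx-g[i[0]],gy-g[i[1]])<6)
    return x0+(gx*w).sum()/w.sum(), y0+(gy*w).sum()/w.sum(), S.max()
E
python3 - <<'E'
from h import *
C={}
for n in("top","side"):
    z=np.load(n+"0.npz"); C[n]={k:z[k] for k in z}
px=dict(head=((252,211),(270,201)),seat=((301,201),(278,161)),mid=((201,230),(269,267)),small=((170,198),(205,290)),decoy=((212,257),(310,265)),bowl=((162,229),(245,314)),coast=((197,187),(208,253)),canister=((237,132),(172,180)),funnel=((121,215),(190,380)))
rz=dict(head=(52,40),seat=(75,22),mid=(32,14),small=(18,12))
def ray(c,p):
    d=c["R"].T@np.array([(p[0]-c["cx"])/c["fx"],(p[1]-c["cy"])/c["fy"],1]); return -c["R"].T@c["t"],d/np.linalg.norm(d)
for k,(a,b) in px.items():
    W=[C["top"]["W"][a[1]-1:a[1]+2,a[0]-1:a[0]+2].reshape(-1,3),C["side"]["W"][b[1]-1:b[1]+2,b[0]-1:b[0]+2].reshape(-1,3)]
    m=[np.nanmedian(w,0).round(1) for w in W]; print(k,*m)
    if k in rz:
        r,z=rz[k]
        for n in C:
            print("   ",n,np.round(disc(C[n],z,m[0][0],m[0][1],r),1))
        # two-view height: z where both centres agree best
        hs=np.arange(z-16,z+17,4.); D=[np.hypot(*(np.subtract(disc(C["top"],h,m[0][0],m[0][1],r)[:2],disc(C["side"],h,m[0][0],m[0][1],r)[:2]))) for h in hs]
        print("    gap by z",dict(zip(hs,np.round(D,1))))
E
```

```text
head [499.3  -0.9  39.8] [491.6  11.5  40.6]
    top [502.5  -0.9  58.7]
    side [4.984e+02 2.000e-01 5.940e+01]
    gap by z {np.float64(24.0): np.float64(12.3), np.float64(28.0): np.float64(9.0), np.float64(32.0): np.float64(6.1), np.float64(36.0): np.float64(3.9), np.float64(40.0): np.float64(4.2), np.float64(44.0): np.float64(6.7), np.float64(48.0): np.float64(9.8), np.float64(52.0): np.float64(13.1), np.float64(56.0): np.float64(16.4)}
seat [ 541.2 -198.3   22.1] [ 536.8 -189.8   22.9]
    top [ 544.4 -198.4   59.3]
    side [ 540.6 -197.3   56.5]
    gap by z {np.float64(6.0): np.float64(13.4), np.float64(10.0): np.float64(9.6), np.float64(14.0): np.float64(6.3), np.float64(18.0): np.float64(3.6), np.float64(22.0): np.float64(3.9), np.float64(26.0): np.float64(6.6), np.float64(30.0): np.float64(10.1), np.float64(34.0): np.float64(13.7), np.float64(38.0): np.float64(17.4)}
mid [423.9 203.7  15.5] [417.8 214.2  14.5]
    top [423.1 208.   55.3]
    side [419.5 212.8  52.5]
    gap by z {np.float64(-2.0): np.float64(6.3), np.float64(2.0): np.float64(3.8), np.float64(6.0): np.floa
[... 187 characters left out ...]
np.float64(30.0): np.float64(17.2)}
small [553.2 332.5   9.4] [551.2 337.3  13.2]
    top [555.2 335.   58.5]
    side [551.3 338.5  56.9]
    gap by z {np.float64(-4.0): np.float64(6.5), np.float64(0.0): np.float64(4.1), np.float64(4.0): np.float64(2.4), np.float64(8.0): np.float64(3.0), np.float64(12.0): np.float64(5.3), np.float64(16.0): np.float64(7.9), np.float64(20.0): np.float64(10.5), np.float64(24.0): np.float64(13.2), np.float64(28.0): np.float64(15.9)}
decoy [316.7 157.7  12.5] [314.8 167.5  13.5]
bowl [427.6 362.8   5.7] [428.4 356.3   6.4]
coast [598.5 224.   11.4] [596.8 232.7   9.4]
canister [798.2  57.5 118.6] [783.1  88.7 100.8]
funnel [481.2 515.2  46.3] [470.4 546.3  52.6]
```

Heights match (head top 40, plate 22, caps 14/12). Camera averages: head (500.5,-0.3), seat (542.5,-198), mid (421.3,210.4), small (553.2,336.7). I'll push the head from behind, using the open fingers as a two-point cradle.

```bash
cat >> h.py <<'E'
def plan(tgt,ydir=None):
    s=ctrl.state(); R=cv2.Rodrigues(np.array(s["ee_rot"]))[0]; p=s["tcp_pos"]
    print("tcp",p.round(1),"yaxis",R[:,1].round(3),"zaxis",R[:,2].round(4),"F",s["contact_force"].round(1),"t",s["clock"])
    a=0
    if ydir is not None:
        yd=R.T@np.array([*ydir,0.]); a=np.degrees(np.arctan2(-yd[0],yd[1])); a=(a+90)%180-90
        R=R@cv2.Rodrigues(np.array([0,0,np.radians(a)]))[0]
    print("turn z deg %.1f"%a,"then shift tool mm",(R.T@(np.array(tgt,float)-p)).round(1))
E
python3 -c "
from h import *
plan((485,71,100),(.978,.208))
plan((485,71,29),(.978,.208))"
```

```text
tcp [160.8 603.3 221.7] yaxis [ 0.258  0.966 -0.002] zaxis [-8.0e-04 -1.7e-03 -1.0e+00] F [-1.2 -0.4  0.2] t 0.1
turn z deg 63.1 then shift tool mm [-587.9  206.5  122.3]
tcp [160.8 603.3 221.7] yaxis [ 0.258  0.966 -0.002] zaxis [-8.0e-04 -1.7e-03 -1.0e+00] F [-1.2 -0.4  0.2] t 0.1
turn z deg 63.1 then shift tool mm [-587.8  206.6  193.3]
```

Emit:
{"name": "jog_arm", "arguments": {"targets": [[0, 0, 0, 0, 0, 7.9], [0, 0, 0, 0, 0, 7.9], [0, 0, 0, 0, 0, 7.9], [0, 0, 0, 0, 0, 7.9], [0, 0, 0, 0, 0, 7.9], [0, 0, 0, 0, 0, 7.9], [0, 0, 0, 0, 0, 7.9], [0, 0, 0, 0, 0, 7.8], [-0.042, 0.015, 0.006, 0, 0, 0], [-0.042, 0.015, 0.006, 0, 0, 0], [-0.042, 0.015, 0.006, 0, 0, 0], [-0.042, 0.015, 0.006, 0, 0, 0]], "hand": 0.07}}

```text
clock: 1.3
tcp_pos: [254.9, 450.3, 198.0]
ee_rot: [1.977, 2.442, -0.001]
contact_force: [0.8, -0.7, 0.5]
opening: 0.806
gripper_force: 0.0
```

Emit:
{"name": "jog_arm", "arguments": {"targets": [[-0.042, 0.015, 0.01, 0, 0, 0], [-0.042, 0.015, 0.01, 0, 0, 0], [-0.042, 0.015, 0.01, 0, 0, 0], [-0.042, 0.015, 0.01, 0, 0, 0], [-0.042, 0.015, 0.01, 0, 0, 0], [-0.042, 0.015, 0.01, 0, 0, 0], [-0.042, 0.015, 0.01, 0, 0, 0], [-0.042, 0.015, 0.01, 0, 0, 0], [-0.042, 0.014, 0.01, 0, 0, 0], [-0.042, 0.012, 0.008, 0, 0, 0], [0, 0, 0, 0, 0, 0], [0, 0, 0, 0, 0, 0]]}}

```text
clock: 2.5
tcp_pos: [484.3, 70.4, 100.0]
ee_rot: [-1.981, -2.437, 0.001]
contact_force: [-0.2, 0.1, 0.7]
opening: 0.803
gripper_force: 0.0
```

```bash
python3 -c "
from h import *
plan((485,71,29),(.978,.208))"
```

```text
tcp [484.3  70.4 100. ] yaxis [ 0.979  0.204 -0.002] zaxis [-1.6e-03  3.0e-04 -1.0e+00] F [-0.2  0.1  0.7] t 2.5
turn z deg -0.2 then shift tool mm [ 0.4  0.9 71. ]
```

Emit:
{"name": "jog_arm", "arguments": {"targets": [[0, 0.002, 0.025, 0, 0, 0], [0, 0, 0.025, 0, 0, 0], [0, 0, 0.015, 0, 0, 0], [0, 0, 0.006, 0, 0, 0], [-0.012, 0, 0, 0, 0, 0], [-0.012, 0, 0, 0, 0, 0], [-0.01, 0, 0, 0, 0, 0], [-0.01, 0, 0, 0, 0, 0], [-0.01, 0, 0, 0, 0, 0], [-0.01, 0, 0, 0, 0, 0], [0, 0, 0, 0, 0, 0]]}}

```text
clock: 3.6
tcp_pos: [500.6, 7.3, 29.8]
ee_rot: [1.979, 2.438, 0.001]
contact_force: [0.3, -0.7, -0.6]
opening: 0.805
gripper_force: 0.0
```

```bash
python3 - <<'E'
from h import *
plan((542.5-10,-198+47,29))
for n in("top","side"):
    c=cap(n,f"pics/{n}1.png"); print(n,np.round(disc(c,40,505,-30,52,30),1))
E
cd pics; python3 -c "
import cv2
a=cv2.imread('side1.png')[120:270,180:380];cv2.imwrite('s1c.png',cv2.resize(a,None,fx=4,fy=4,interpolation=2))"
```

```text
tcp [500.6   7.3  29.8] yaxis [0.979 0.206 0.001] zaxis [ 1.6e-03 -7.0e-04 -1.0e+00] F [ 0.3 -0.7 -0.6] t 3.6
turn z deg 0.0 then shift tool mm [-161.5   -1.4    0.9]
top [512.4 -40.2  26.6]
side [ 5.17e+02 -1.00e-01  1.93e+01]
```

View pics/s1c.png

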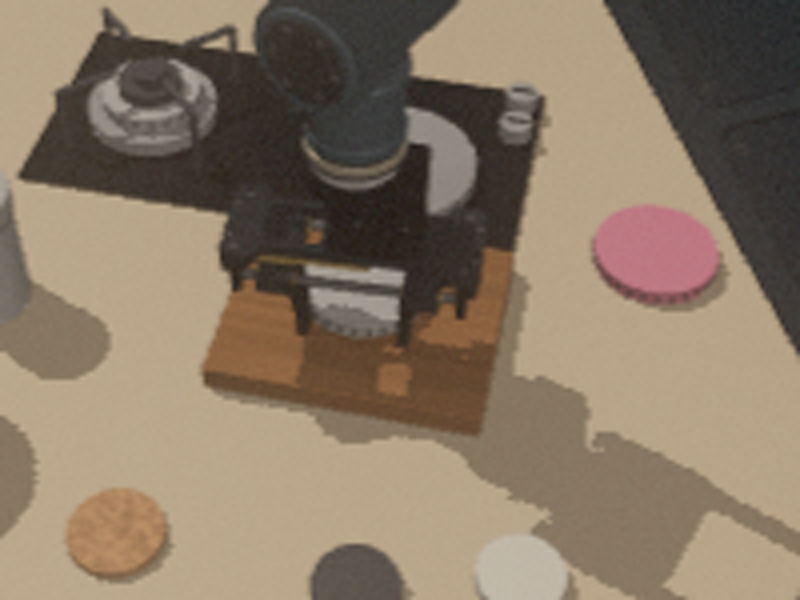

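The head sits in the finger cradle, seen at crop px (360,290) between the two fingertips. Continue the push.

Emit:
{"name": "jog_arm", "arguments": {"targets": [[-0.014, -0.001, 0, 0, 0, 0], [-0.014, 0, 0, 0, 0, 0], [-0.014, 0, 0, 0, 0, 0], [-0.014, 0, 0, 0, 0, 0], [-0.014, 0, 0, 0, 0, 0], [-0.014, 0, 0, 0, 0, 0], [-0.014, 0, 0, 0, 0, 0], [-0.014, 0, 0, 0, 0, 0], [-0.014, 0, 0, 0, 0, 0], [-0.014, 0, 0, 0, 0, 0], [-0.009, 0, 0, 0, 0, 0], [-0.007, 0, 0, 0, 0, 0]]}}

```text
clock: 4.9
tcp_pos: [531.2, -144.7, 29.5]
ee_rot: [1.979, 2.44, 0.0]
contact_force: [0.4, 1.0, 0.4]
opening: 0.802
gripper_force: 0.7
```

Emit:
{"name": "jog_arm", "arguments": {"targets": [[0, 0, 0, 0, 0, 0], [0.015, 0, 0, 0, 0, 0], [0.03, 0, -0.02, 0, 0, 0], [0.03, 0, -0.03, 0, 0, 0], [0.05, 0, -0.03, 0, 0, 0], [0.05, 0, -0.02, 0, 0, 0], [0.05, 0, 0, 0, 0, 0], [0.05, 0, 0, 0, 0, 0], [0, 0, 0, 0, 0, 0]]}}

```text
clock: 5.8
tcp_pos: [472.0, 121.2, 124.1]
ee_rot: [-1.965, -2.447, 0.001]
contact_force: [-0.2, -1.2, -0.3]
opening: 0.805
gripper_force: 0.0
```

```bash
python3 - <<'E'
from h import *
plan((542.5-10,-198+47,29))
for n in("top","side"):
    c=cap(n,f"pics/{n}2.png"); 
    print(n,"head",np.round(disc(c,38,542,-195,52,14),1),"seat",np.round(disc(c,22,542,-198,75,10),1))
    if n=="side": cv2.imwrite("pics/s2c.png",cv2.resize(c["color"][100:250,180:380,::-1],None,fx=4,fy=4,interpolation=2))
E
```

```text
tcp [472.  121.2 124.1] yaxis [ 0.976  0.216 -0.003] zaxis [-0.0029  0.0014 -1.    ] F [-0.2 -1.2 -0.3] t 5.8
turn z deg 0.0 then shift tool mm [-279.     0.6   94.5]
top head [ 543.9 -192.1   35.4] seat [ 544.1 -198.5   59.6]
side head [ 529.8 -204.6   22.4] seat [ 540.3 -198.    30.4]
```

View pics/s2c.png

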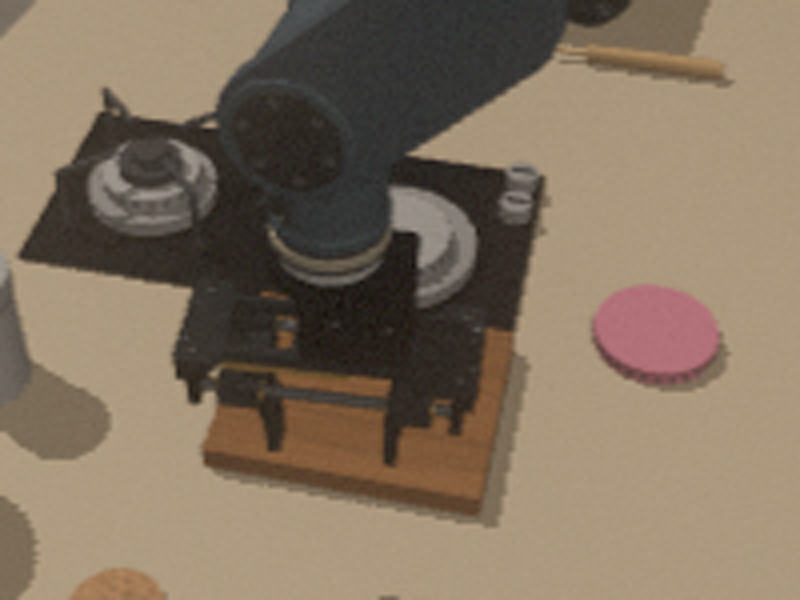

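Side view: the arm hides the head in part; it lies on the plate (crop px ~420,250). The top view gives 6 mm still to go. Pushing again to tcp (531,-151).

```bash
python3 - <<'E'
from h import *
plan((525,-120,29.5),(.979,.206))
plan((531,-151,29.5),(.979,.206))
E
```

```text
tcp [474.8 117.  124. ] yaxis [ 0.977  0.212 -0.   ] zaxis [-3.e-04 -3.e-04 -1.e+00] F [ 0.8  0.1 -0.1] t 5.9
turn z deg 0.4 then shift tool mm [-242.2    0.3   94.5]
tcp [474.8 117.  124. ] yaxis [ 0.977  0.212 -0.   ] zaxis [-3.e-04 -3.e-04 -1.e+00] F [ 0.8  0.1 -0.1] t 5.9
turn z deg 0.4 then shift tool mm [-2.738e+02 -2.000e-01  9.450e+01]
```

Emit:
{"name": "jog_arm", "arguments": {"targets": [[-0.05, 0, 0.01, 0, 0, 0.4], [-0.05, 0, 0.02, 0, 0, 0], [-0.05, 0, 0.03, 0, 0, 0], [-0.045, 0, 0.02, 0, 0, 0], [-0.03, 0, 0.0145, 0, 0, 0], [-0.015, 0, 0, 0, 0, 0], [-0.012, 0, 0, 0, 0, 0], [-0.01, 0, 0, 0, 0, 0], [-0.006, 0, 0, 0, 0, 0], [-0.006, 0, 0, 0, 0, 0], [0, 0, 0, 0, 0, 0], [0, 0, 0, 0, 0, 0]]}}

```text
clock: 7.1
tcp_pos: [529.1, -141.4, 35.5]
ee_rot: [-1.985, -2.435, -0.0]
contact_force: [1.0, 0.0, -0.1]
opening: 0.801
gripper_force: 0.0
```

```bash
python3 - <<'E'
from h import *
plan((531,-151,29.5),(.979,.206))
E
```

```text
tcp [ 529.1 -141.4   35.5] yaxis [ 0.98   0.201 -0.   ] zaxis [-0.e+00  1.e-04 -1.e+00] F [ 1.   0.  -0.1] t 7.1
turn z deg -0.3 then shift tool mm [-9.8 -0.1  6. ]
```

Emit:
{"name": "jog_arm", "arguments": {"targets": [[0.003, 0, 0.003, 0, 0, 0], [0, 0, 0.003, 0, 0, 0], [0, 0, 0, 0, 0, 0], [-0.005, 0, 0, 0, 0, 0], [-0.004, 0, 0, 0, 0, 0], [-0.003, 0, 0, 0, 0, 0], [-0.001, 0, 0, 0, 0, 0], [0, 0, 0, 0, 0, 0], [0, 0, 0, 0, 0, 0], [0, 0, 0, 0, 0, 0]]}}

```text
clock: 8.1
tcp_pos: [531.2, -152.0, 29.3]
ee_rot: [1.986, 2.434, -0.0]
contact_force: [-0.0, -0.2, 0.1]
opening: 0.804
gripper_force: 0.1
```

```bash
python3 - <<'E'
from h import *
plan((531,-151,29.5),(.979,.206))
# next: mid cap at 421.3,210.4
plan((421.3,210.4,60),(.979,.206))
E
```

```text
tcp [ 531.2 -152.    29.3] yaxis [0.98 0.2  0.  ] zaxis [ 2.e-04 -3.e-04 -1.e+00] F [-0.  -0.2  0.1] t 8.1
turn z deg -0.3 then shift tool mm [ 1.1 -0.  -0.2]
tcp [ 531.2 -152.    29.3] yaxis [0.98 0.2  0.  ] zaxis [ 2.e-04 -3.e-04 -1.e+00] F [-0.  -0.2  0.1] t 8.1
turn z deg -0.3 then shift tool mm [377.3 -32.9 -30.8]
```

Emit:
{"name": "jog_arm", "arguments": {"targets": [[0.015, 0, 0, 0, 0, 0], [0.03, 0, -0.02, 0, 0, 0], [0.035, 0, -0.035, 0, 0, 0], [0.035, -0.003, -0.035, 0, 0, 0], [0.045, -0.005, 0, 0, 0, 0], [0.045, -0.005, 0, 0, 0, 0], [0.045, -0.005, 0, 0, 0, 0], [0.045, -0.005, 0, 0, 0, 0], [0.045, -0.005, 0, 0, 0, 0], [0.038, -0.005, 0, 0, 0, 0], [0, 0, 0, 0, 0, 0], [0, 0, 0, 0, 0, 0]]}}

```text
clock: 9.3
tcp_pos: [421.9, 212.9, 119.3]
ee_rot: [1.982, 2.437, -0.001]
contact_force: [-0.3, 0.3, 0.2]
opening: 0.803
gripper_force: 0.0
```

```bash
python3 - <<'E'
from h import *
for n in("top","side"):
    c=cap(n,f"pics/{n}3.png"); 
    print(n,"head",np.round(disc(c,38,542,-195,52,14),1),"seat",np.round(disc(c,22,542,-198,75,10),1),"small",np.round(disc(c,12,553,337,18,8),1))
plan((421.3,210.4,4))
c=cv2.imread("pics/top3.png")[140:260,140:340]; cv2.imwrite("pics/t3c.png",cv2.resize(c,None,fx=4,fy=4,interpolation=2))
E
```

```text
top head [ 543.3 -198.7   33.2] seat [ 544.3 -198.7   59.6] small [555.1 334.8  59. ]
side head [ 555.5 -181.     4.7] seat [ 534.8 -207.     4.7] small [551.3 338.6  57.6]
tcp [423.1 211.5 119.3] yaxis [0.98 0.2  0.  ] zaxis [ 1.e-04 -2.e-04 -1.e+00] F [ 0.  -0.3 -0.3] t 9.4
turn z deg 0.0 then shift tool mm [ -0.7  -2.  115.3]
```

View pics/t3c.png

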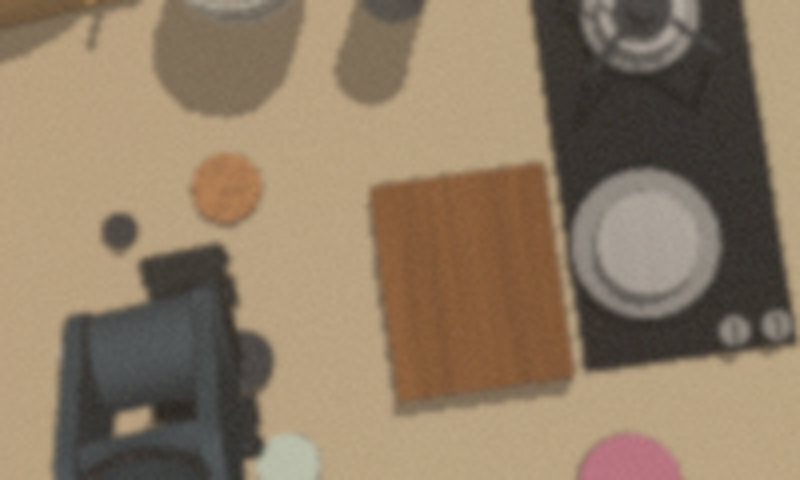

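Top view: the head sits centred on the plate (crop px 648,243 against plate 647,243), within 1 mm. Cap_mid is partly under the arm (250,360). Now I'll grip the mid cap along two axes in turn, so it gets centred in the robot frame.

Emit:
{"name": "jog_arm", "arguments": {"targets": [[-0.001, -0.002, 0, 0, 0, 0], [0, 0, 0.02, 0, 0, 0], [0, 0, 0.035, 0, 0, 0], [0, 0, 0.03, 0, 0, 0], [0, 0, 0.02, 0, 0, 0], [0, 0, 0.01, 0, 0, 0], [0, 0, 0, 0, 0, 0]], "hand": 0.087}}

```text
clock: 10.1
tcp_pos: [421.0, 209.4, 3.2]
ee_rot: [-1.988, -2.431, 0.003]
contact_force: [-0.5, 0.2, -0.0]
opening: 0.997
gripper_force: 0.0
```

Emit:
{"name": "jog_arm", "arguments": {"targets": [[0, 0, 0, 0, 0, 0], [0, 0, 0, 0, 0, 0], [0, 0, 0, 0, 0, 0], [0, 0, 0, 0, 0, 0], [0, 0, 0, 0, 0, 0], [0, 0, 0, 0, 0, 0]], "hand": 0.05, "squeeze": 6}}

```text
clock: 10.7
tcp_pos: [421.9, 210.6, 5.0]
ee_rot: [1.986, 2.433, 0.002]
contact_force: [-0.7, -0.7, 5.9]
opening: 0.731
gripper_force: 6.0
```

Emit:
{"name": "jog_arm", "arguments": {"targets": [[0, 0, 0, 0, 0, 0], [0, 0, 0, 0, 0, 0], [0, 0, 0, 0, 0, 0], [0, 0, 0, 0, 0, 0]], "hand": 0.087}}

```text
clock: 11.1
tcp_pos: [421.2, 210.4, 4.1]
ee_rot: [-1.986, -2.434, 0.001]
contact_force: [-0.8, -0.2, -0.1]
opening: 0.968
gripper_force: 0.0
```

Emit:
{"name": "jog_arm", "arguments": {"targets": [[0, 0, 0, 0, 0, 8.2], [0, 0, 0, 0, 0, 8.2], [0, 0, 0, 0, 0, 8.2], [0, 0, 0, 0, 0, 8.2], [0, 0, 0, 0, 0, 8.2], [0, 0, 0, 0, 0, 8.2], [0, 0, 0, 0, 0, 8.2], [0, 0, 0, 0, 0, 8.2], [0, 0, 0, 0, 0, 8.2], [0, 0, 0, 0, 0, 8.2], [0, 0, 0, 0, 0, 8], [0, 0, 0, 0, 0, 0]]}}

```text
clock: 12.3
tcp_pos: [421.3, 210.4, 4.1]
ee_rot: [3.126, 0.317, -0.0]
contact_force: [0.7, -0.4, 0.9]
opening: 1.0
gripper_force: 0.0
```

Emit:
{"name": "jog_arm", "arguments": {"targets": [[0, 0, 0, 0, 0, 0], [0, 0, 0, 0, 0, 0], [0, 0, 0, 0, 0, 0], [0, 0, 0, 0, 0, 0], [0, 0, 0, 0, 0, 0], [0, 0, 0, 0, 0, 0]], "hand": 0.05, "squeeze": 20}}

```text
clock: 12.9
tcp_pos: [421.3, 210.4, 4.2]
ee_rot: [3.126, 0.317, -0.0]
contact_force: [-1.2, -0.2, -1.0]
opening: 0.727
gripper_force: 20.0
```

```bash
python3 - <<'E'
from h import *
plan((421.3+120.2,210.4-408.5,45))
E
```

```text
tcp [421.3 210.4   4.2] yaxis [ 0.201 -0.98   0.   ] zaxis [-1.e-04 -1.e-04 -1.e+00] F [-1.2 -0.2 -1. ] t 12.9
turn z deg 0.0 then shift tool mm [ 35.8 424.3 -40.8]
```

Emit:
{"name": "jog_arm", "arguments": {"targets": [[0, 0, -0.01, 0, 0, 0], [0, 0, -0.025, 0, 0, 0], [0, 0, -0.035, 0, 0, 0], [0.0053, 0.0253, -0.01, 0, 0, 0], [0.004, 0.045, 0, 0, 0, 0], [0.004, 0.045, 0, 0, 0, 0], [0.004, 0.045, 0, 0, 0, 0], [0.004, 0.045, 0, 0, 0, 0], [0.004, 0.045, 0, 0, 0, 0], [0.004, 0.045, 0, 0, 0, 0], [0.004, 0.045, 0, 0, 0, 0], [0.002, 0.045, 0, 0, 0, 0]]}}

```text
clock: 14.1
tcp_pos: [533.3, -161.7, 84.9]
ee_rot: [-3.126, -0.316, -0.001]
contact_force: [1.0, 0.9, -1.6]
opening: 0.724
gripper_force: 20.0
```

Emit:
{"name": "jog_arm", "arguments": {"targets": [[0, 0.03, 0, 0, 0, 0], [0, 0.01, 0, 0, 0, 0], [0, 0, 0, 0, 0, 0], [0, 0, 0.01, 0, 0, 0], [0, 0, 0.01, 0, 0, 0], [0, 0, 0.008, 0, 0, 0], [0, 0, 0, 0, 0, 0]]}}

```text
clock: 14.8
tcp_pos: [539.8, -197.2, 54.4]
ee_rot: [-3.123, -0.318, 0.005]
contact_force: [-0.3, 0.1, -1.2]
opening: 0.728
gripper_force: 20.0
```

```bash
python3 - <<'E'
from h import *
plan((541.3,-199,42.2))
E
```

```text
tcp [ 539.8 -197.2   54.4] yaxis [ 0.202 -0.979 -0.003] zaxis [-0.0037  0.0023 -1.    ] F [-0.3  0.1 -1.2] t 14.8
turn z deg 0.0 then shift tool mm [ 1.2  2.1 12.2]
```

Emit:
{"name": "jog_arm", "arguments": {"targets": [[0, 0, 0.005, 0, 0, 0], [0, 0, 0.004, 0, 0, 0], [0, 0, 0.002, 0, 0, 0], [0, 0, 0, 0, 0, 0], [0, 0, 0, 0, 0, 0]]}}

```text
clock: 15.3
tcp_pos: [541.2, -199.3, 45.3]
ee_rot: [3.126, 0.316, 0.0]
contact_force: [-0.1, 0.4, -0.3]
opening: 0.727
gripper_force: 20.0
```

```bash
python3 - <<'E'
from h import *
plan((541.3,-199,42.2))
for n in("top","side"):
    c=cap(n,f"pics/{n}4.png")
plan((541.3,-199,42.2))
cv2.imwrite("pics/s4c.png",cv2.resize(c["color"][100:250,180:380,::-1],None,fx=4,fy=4,interpolation=2))
E
```

```text
tcp [ 541.2 -199.3   45.3] yaxis [ 0.2  -0.98  0.  ] zaxis [ 2.e-04 -1.e-04 -1.e+00] F [-0.1  0.4 -0.3] t 15.3
turn z deg 0.0 then shift tool mm [ 0.1 -0.2  3.1]
tcp [ 541.3 -199.3   45.5] yaxis [ 0.2  -0.98  0.  ] zaxis [ 5.e-04 -3.e-04 -1.e+00] F [-0.2 -0.2 -2. ] t 15.4
turn z deg 0.0 then shift tool mm [ 0.1 -0.3  3.3]
```

View pics/s4c.png

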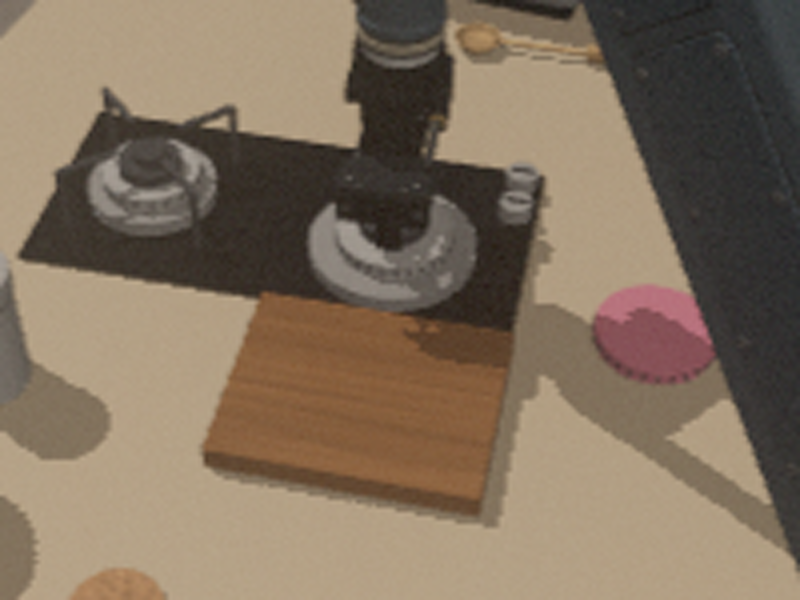

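The cap is held just above the head (crop px ~395,235), and the plate and head lie below it in place. Lowering until contact.

Emit:
{"name": "jog_arm", "arguments": {"targets": [[0, 0, 0.0015, 0, 0, 0], [0, 0, 0.0008, 0, 0, 0], [0, 0, 0.0005, 0, 0, 0], [0, 0, 0, 0, 0, 0], [0, 0, 0, 0, 0, 0]]}}

```text
clock: 15.9
tcp_pos: [541.1, -199.2, 42.4]
ee_rot: [3.126, 0.316, -0.0]
contact_force: [-0.3, 0.1, -0.7]
opening: 0.729
gripper_force: 20.0
```

Emit:
{"name": "jog_arm", "arguments": {"targets": [[0, 0, 0.0005, 0, 0, 0], [0, 0, 0, 0, 0, 0], [0, 0, 0, 0, 0, 0]]}}

```text
clock: 16.2
tcp_pos: [541.2, -199.2, 42.3]
ee_rot: [3.125, 0.316, 0.0]
contact_force: [-0.5, 0.2, 2.6]
opening: 0.728
gripper_force: 20.0
```

Emit:
{"name": "jog_arm", "arguments": {"targets": [[0, 0, 0, 0, 0, 0], [0, 0, 0, 0, 0, 0], [0, 0, 0, 0, 0, 0], [0, 0, 0, 0, 0, 0], [0, 0, -0.01, 0, 0, 0], [0, 0, -0.02, 0, 0, 0], [0, 0, -0.03, 0, 0, 0], [0, 0, -0.03, 0, 0, 0], [0, -0.045, 0, 0, 0, 0], [0, -0.045, 0, 0, 0, 0], [0, -0.045, 0, 0, 0, 0], [0, -0.045, 0, 0, 0, 0]], "hand": 0.085}}

```text
clock: 17.4
tcp_pos: [504.8, -21.5, 132.9]
ee_rot: [3.125, 0.315, 0.002]
contact_force: [1.2, 0.1, -0.6]
opening: 0.974
gripper_force: 0.0
```

```bash
python3 - <<'E'
from h import *
plan((553.2,336.7,120))
E
```

```text
tcp [504.8 -21.5 132.9] yaxis [ 0.199 -0.98   0.001] zaxis [ 1.4e-03 -3.0e-04 -1.0e+00] F [ 1.2  0.1 -0.6] t 17.4
turn z deg 0.0 then shift tool mm [ 118.9 -341.4   12.8]
```

Emit:
{"name": "jog_arm", "arguments": {"targets": [[0.013, -0.038, 0, 0, 0, 0], [0.013, -0.038, 0, 0, 0, 0], [0.013, -0.038, 0, 0, 0, 0], [0.013, -0.038, 0, 0, 0, 0], [0.013, -0.038, 0, 0, 0, 0], [0.013, -0.038, 0, 0, 0, 0], [0.013, -0.038, 0, 0, 0, 0], [0.013, -0.038, 0, 0, 0, 0], [0.015, -0.037, 0.012, 0, 0, 0], [0, 0, 0, 0, 0, 0], [0, 0, 0, 0, 0, 0]], "hand": 0.06}}

```text
clock: 18.5
tcp_pos: [552.7, 335.7, 119.9]
ee_rot: [3.125, 0.32, -0.001]
contact_force: [-0.3, -0.4, -0.1]
opening: 0.691
gripper_force: 0.0
```

```bash
python3 - <<'E'
from h import *
for n in("top","side"):
    c=cap(n,f"pics/{n}5.png"); 
    print(n,"mid",np.round(disc(c,52,542,-199,32,12),1),"head",np.round(disc(c,38,542,-195,52,14),1),"seat",np.round(disc(c,22,542,-198,75,10),1))
    cv2.imwrite(f"pics/{n}5c.png",cv2.resize(ortho(c,38,542,-198,90,2),None,fx=1.5,fy=1.5)[:,:,::-1])
plan((553.2,336.7,4))
a=np.hstack([cv2.resize(cv2.imread(f"pics/{n}5c.png"),(400,400)) for n in("top","side")]); cv2.imwrite("pics/c5.png",a)
E
```

```text
top mid [ 541.  -196.4   57.4] head [ 543.1 -198.8   34.6] seat [ 544.3 -198.6   59.6]
side mid [ 534.6 -187.9   35.3] head [ 539.2 -199.2   34.1] seat [ 540.  -197.6   36.9]
tcp [553.  334.1 120.3] yaxis [ 0.2   -0.98   0.001] zaxis [-6.e-04 -7.e-04 -1.e+00] F [ 0.1 -0.1 -0.5] t 18.6
turn z deg 0.0 then shift tool mm [  0.8  -2.5 116.3]
```

View pics/c5.png

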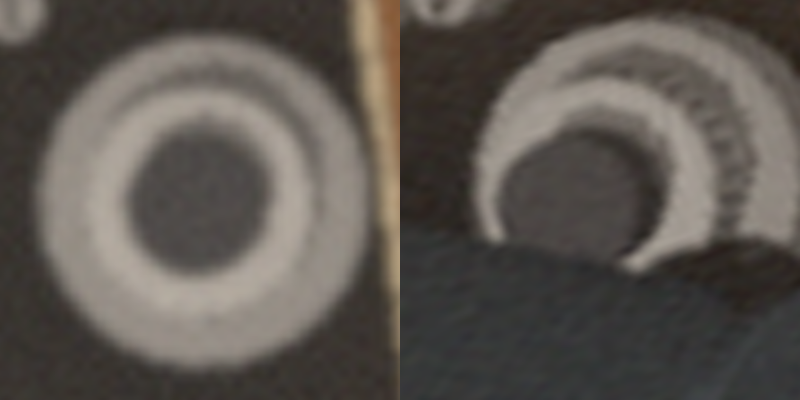

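Top ortho (left): cap_mid is centred on the head, within about 2 mm once the side-wall bias is allowed for; the side view agrees as far as it is visible. Now the small cap, with the two-axis grip again.

Emit:
{"name": "jog_arm", "arguments": {"targets": [[0.002, -0.002, 0.01, 0, 0, 0], [0, 0, 0.03, 0, 0, 0], [0, 0, 0.035, 0, 0, 0], [0, 0, 0.025, 0, 0, 0], [0, 0, 0.012, 0, 0, 0], [0, 0, 0.004, 0, 0, 0], [0, 0, 0, 0, 0, 0], [0, 0, 0, 0, 0, 0]]}}

```text
clock: 19.4
tcp_pos: [556.1, 337.7, 5.3]
ee_rot: [-3.125, -0.316, -0.004]
contact_force: [-0.4, -0.3, 0.4]
opening: 0.688
gripper_force: 0.0
```

Emit:
{"name": "jog_arm", "arguments": {"targets": [[0, 0, 0, 0, 0, 0], [0, 0, 0, 0, 0, 0], [0, 0, 0, 0, 0, 0], [0, 0, 0, 0, 0, 0], [0, 0, 0, 0, 0, 0], [0, 0, 0, 0, 0, 0]], "hand": 0.025, "squeeze": 6}}

```text
clock: 20.0
tcp_pos: [555.1, 337.6, 4.3]
ee_rot: [-3.126, -0.316, -0.001]
contact_force: [-0.7, -0.6, 2.9]
opening: 0.407
gripper_force: 6.0
```

Emit:
{"name": "jog_arm", "arguments": {"targets": [[0, 0, 0, 0, 0, 0], [0, 0, 0, 0, 0, 0], [0, 0, 0, 0, 0, 0], [0, 0, 0, 0, 0, 0]], "hand": 0.06}}

```text
clock: 20.4
tcp_pos: [554.7, 337.4, 3.7]
ee_rot: [3.126, 0.316, -0.001]
contact_force: [0.2, 1.1, -0.2]
opening: 0.657
gripper_force: 0.0
```

Emit:
{"name": "jog_arm", "arguments": {"targets": [[0, 0, 0, 0, 0, -8.2], [0, 0, 0, 0, 0, -8.2], [0, 0, 0, 0, 0, -8.2], [0, 0, 0, 0, 0, -8.2], [0, 0, 0, 0, 0, -8.2], [0, 0, 0, 0, 0, -8.2], [0, 0, 0, 0, 0, -8.2], [0, 0, 0, 0, 0, -8.2], [0, 0, 0, 0, 0, -8.2], [0, 0, 0, 0, 0, -8.2], [0, 0, 0, 0, 0, -8], [0, 0, 0, 0, 0, 0]]}}

```text
clock: 21.6
tcp_pos: [554.8, 337.4, 3.8]
ee_rot: [-1.987, -2.434, 0.0]
contact_force: [0.7, -0.1, 0.2]
opening: 0.69
gripper_force: 0.0
```

Emit:
{"name": "jog_arm", "arguments": {"targets": [[0, 0, 0, 0, 0, 0], [0, 0, 0, 0, 0, 0], [0, 0, 0, 0, 0, 0], [0, 0, 0, 0, 0, 0], [0, 0, 0, 0, 0, 0], [0, 0, 0, 0, 0, 0], [0, 0, 0, 0, 0, 0]], "hand": 0.025, "squeeze": 15}}

```text
clock: 22.3
tcp_pos: [554.9, 337.5, 3.9]
ee_rot: [-1.987, -2.434, -0.0]
contact_force: [0.1, 0.6, -1.5]
opening: 0.404
gripper_force: 15.0
```

```bash
python3 - <<'E'
from h import *
plan((541.2,-199.2,100))
E
```

```text
tcp [554.9 337.5   3.9] yaxis [0.98 0.2  0.  ] zaxis [ 0.  0. -1.] F [ 0.1  0.6 -1.5] t 22.3
turn z deg 0.0 then shift tool mm [-523.1 -120.9  -96.1]
```

Emit:
{"name": "jog_arm", "arguments": {"targets": [[0, 0, -0.01, 0, 0, 0], [0, 0, -0.025, 0, 0, 0], [0, 0, -0.035, 0, 0, 0], [0, 0, -0.026, 0, 0, 0], [-0.023, -0.0049, 0, 0, 0, 0], [-0.04, -0.009, 0, 0, 0, 0], [-0.04, -0.009, 0, 0, 0, 0], [-0.04, -0.009, 0, 0, 0, 0], [-0.04, -0.009, 0, 0, 0, 0], [-0.04, -0.009, 0, 0, 0, 0], [-0.04, -0.009, 0, 0, 0, 0], [-0.04, -0.009, 0, 0, 0, 0]]}}

```text
clock: 23.5
tcp_pos: [549.1, 25.4, 100.8]
ee_rot: [1.986, 2.433, 0.001]
contact_force: [-0.1, -0.2, -0.6]
opening: 0.407
gripper_force: 15.0
```

Emit:
{"name": "jog_arm", "arguments": {"targets": [[-0.04, -0.01, 0, 0, 0, 0], [-0.04, -0.01, 0, 0, 0, 0], [-0.04, -0.01, 0, 0, 0, 0], [-0.04, -0.01, 0, 0, 0, 0], [-0.04, -0.01, 0, 0, 0, 0], [-0.02, -0.003, 0, 0, 0, 0], [0, 0, 0, 0, 0, 0], [0, 0, 0.015, 0, 0, 0], [0, 0, 0.015, 0, 0, 0], [0, 0, 0.006, 0, 0, 0], [0, 0, 0, 0, 0, 0], [0, 0, 0, 0, 0, 0]]}}

```text
clock: 24.7
tcp_pos: [541.5, -198.6, 64.4]
ee_rot: [1.985, 2.434, 0.0]
contact_force: [-0.2, 0.9, -1.0]
opening: 0.403
gripper_force: 15.0
```

```bash
python3 - <<'E'
from h import *
plan((541.2,-199.2,55.9))
E
```

```text
tcp [ 541.5 -198.6   64.4] yaxis [0.98  0.201 0.   ] zaxis [ 4.e-04 -1.e-04 -1.e+00] F [-0.2  0.9 -1. ] t 24.7
turn z deg 0.0 then shift tool mm [-0.5 -0.4  8.5]
```

Emit:
{"name": "jog_arm", "arguments": {"targets": [[0, 0, 0.004, 0, 0, 0], [0, 0, 0.002, 0, 0, 0], [0, 0, 0.001, 0, 0, 0], [0, 0, 0.001, 0, 0, 0], [0, 0, 0, 0, 0, 0], [0, 0, 0, 0, 0, 0]]}}

```text
clock: 25.3
tcp_pos: [541.2, -199.2, 56.0]
ee_rot: [1.986, 2.434, 0.0]
contact_force: [0.8, -0.8, -1.0]
opening: 0.409
gripper_force: 15.0
```

Emit:
{"name": "jog_arm", "arguments": {"targets": [[0, 0, 0.0005, 0, 0, 0], [0, 0, 0, 0, 0, 0], [0, 0, 0, 0, 0, 0]]}}

```text
clock: 25.6
tcp_pos: [541.3, -199.2, 55.9]
ee_rot: [1.986, 2.434, -0.0]
contact_force: [-0.8, 0.8, 4.9]
opening: 0.404
gripper_force: 15.0
```

Contact is felt (4.9 N up). Release, rise and back away.

Emit:
{"name": "jog_arm", "arguments": {"targets": [[0, 0, 0, 0, 0, 0], [0, 0, 0, 0, 0, 0], [0, 0, 0, 0, 0, 0], [0, 0, 0, 0, 0, 0], [0, 0, -0.01, 0, 0, 0], [0, 0, -0.02, 0, 0, 0], [0, 0, -0.03, 0, 0, 0], [0, 0, -0.03, 0, 0, 0], [0.045, 0, 0, 0, 0, 0], [0.045, 0, 0, 0, 0, 0], [0.045, 0, 0, 0, 0, 0], [0.045, 0, 0, 0, 0, 0]], "hand": 0.06}}

```text
clock: 26.8
tcp_pos: [504.9, -21.4, 146.3]
ee_rot: [1.987, 2.432, 0.001]
contact_force: [0.3, -0.1, 0.6]
opening: 0.695
gripper_force: 0.0
```

Emit:
{"name": "jog_arm", "arguments": {"targets": [[0.045, 0, 0, 0, 0, 0], [0.045, 0, 0, 0, 0, 0], [0.045, 0, 0, 0, 0, 0], [0.045, 0, 0, 0, 0, 0], [0.045, 0, 0, 0, 0, 0], [0.045, 0, 0, 0, 0, 0], [0.045, 0, 0, 0, 0, 0], [0, 0, 0, 0, 0, 0], [0, 0, 0, 0, 0, 0], [0, 0, 0, 0, 0, 0]]}}

```text
clock: 27.8
tcp_pos: [442.2, 285.1, 145.7]
ee_rot: [1.987, 2.433, -0.0]
contact_force: [0.3, 0.3, 0.8]
opening: 0.684
gripper_force: 0.0
```

```bash
python3 - <<'E'
from h import *
L=[]
for n in("top","side"):
    c=cap(n,f"pics/{n}6.png"); 
    print(n,"small",np.round(disc(c,64,542,-199,18,8),1),"mid",np.round(disc(c,52,542,-199,32,9),1),"head",np.round(disc(c,38,542,-195,52,14),1),"seat",np.round(disc(c,22,542,-198,75,10),1))
    L.append(cv2.resize(ortho(c,38,542,-198,90,2),(400,400))[:,:,::-1])
cv2.imwrite("pics/c6.png",np.hstack(L)); print(ctrl.state()["clock"],ctrl.state()["qd"].round(3))
E
```

```text
top small [ 549.7 -206.8   23.2] mid [ 541.4 -196.5   56.6] head [ 543.2 -198.7   33.8] seat [ 544.3 -198.6   59.6]
side small [ 549.3 -206.8    7.2] mid [ 545.  -207.8    5.7] head [ 549.7 -181.4    5.5] seat [ 533.1 -196.1    4.5]
27.9 [-0.004  0.001 -0.002  0.002 -0.001  0.001]
```

View pics/c6.png

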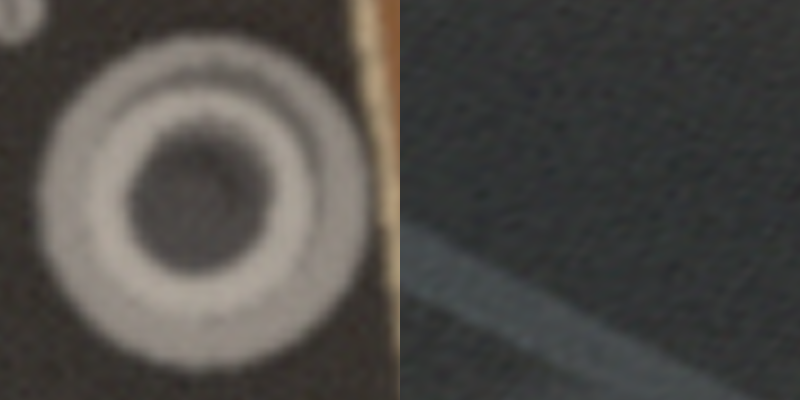

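Top view: the stack looks concentric, with the small cap faint on the mid cap around px (205,185); the arm blocks the side view. Clearing the arm for a depth and side check.

Emit:
{"name": "jog_arm", "arguments": {"targets": [[0.04, -0.0235, -0.008, 0, 0, 0], [0.04, -0.0235, -0.008, 0, 0, 0], [0.04, -0.0235, -0.008, 0, 0, 0], [0.04, -0.0235, -0.008, 0, 0, 0], [0.04, -0.0235, -0.008, 0, 0, 0], [0.04, -0.0235, -0.008, 0, 0, 0], [0.04, -0.0235, -0.008, 0, 0, 0], [0.04, -0.0235, -0.008, 0, 0, 0], [0.04, -0.0235, -0.008, 0, 0, 0], [0, 0, 0, 0, 0, 0], [0, 0, 0, 0, 0, 0]]}}

```text
clock: 29.0
tcp_pos: [163.1, 595.8, 217.3]
ee_rot: [1.985, 2.434, -0.001]
contact_force: [-0.1, -0.1, -0.2]
opening: 0.691
gripper_force: 0.0
```

```bash
python3 - <<'E'
from h import *
L=[]
for n in("top","side"):
    c=cap(n,f"pics/{n}7.png"); W=c["W"]
    near=np.hypot(W[...,0]-542,W[...,1]+199)<40
    for a,b in((59,72),(46,58)):
        m=near&(W[...,2]>a)&(W[...,2]<b); print(n,a,m.sum(),W[m].mean(0).round(1))
    o=ortho(c,64,542,-198,60,3); o=cv2.convertScaleAbs(o,alpha=1.8,beta=-30); L.append(cv2.resize(o,(400,400))[:,:,::-1])
cv2.imwrite("pics/c7.png",np.hstack(L)); s=ctrl.state(); print(s["clock"],s["tcp_pos"].round(),s["contact_force"].round(1))
E
```

```text
top 59 60 [ 542.6 -196.3   64.4]
top 46 132 [ 544.1 -197.2   52.4]
side 59 64 [ 537.4 -195.    63.9]
side 46 125 [ 535.5 -188.2   52. ]
29.1 [164. 595. 217.] [ 0.3 -0.3 -0.2]
```

View pics/c7.png

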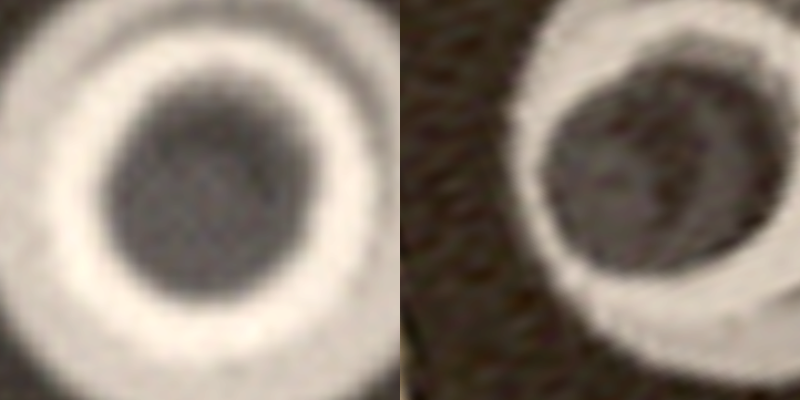

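Depth shows the small cap top at 64 mm and the mid cap top at 52 mm in both views, stacked and centred within 2–3 mm. Handing in.

```bash
python3 -c "
from rig import ctrl
print(ctrl.close_job())"
```

```text
the job is handed in; nothing more can be done
None
```

I handed the job in at about 29 s: the head is on the base plate and both caps are stacked on it, centred to within about 3 mm by camera, but the hand-in call returned no verdict.

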